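# Pass the finished module through the sprung lane gate

### The arm

A 6-joint arm with a two-finger parallel gripper is mounted at the origin on the work surface. World frame = base frame: x ahead of the robot, y to its left, z up, the work surface at z = 0. Lengths are in m, angles in degrees, forces in N, time in s.
With the tool pointing down it reaches from about 0.4 to 0.825 m from the base axis. Payload 7 kg.
Tool frame: the origin (TCP) lies between the finger pads; the fingertips stand 19 mm ahead of it and the grasp point (between the pads) is the TCP; x points along the fingers, y is the direction in which the jaws open and shut, and the axes are right-handed (so a half turn about x gives the same grasp; the last joint's range is limited). The gripper opens to 88 mm and grips with 3 to 60 N. Pads are 19 mm wide; open, the fingers measure 130 mm over their backs; the gripper's body (78 mm by 193 mm) begins 47 mm behind the grasp point.
Start: joints at [-59.181, 20.546, 0.682, 0, -70.136, -16.507], TCP at [0.167, -0.654, 0.246] pointing down, gripper open.
Joint ranges: [-176.03, 176.03], [-82.01, 121.73], [-58.28, 71.71], [-173.87, 95.51], [-174.79, -0.11], [-173.66, 173.66]. Speed limits (degrees/s): [136.94, 136.94, 172.46, 180, 180, 180].

### API

Orientations are given as [roll, pitch, yaw] about the fixed x, y, z axes, in that order (R = Rz(yaw) Ry(pitch) Rx(roll)).
In Python, from plant import * gives the robot as it stands.
- The arm moves only by the tool step_arm, never from a script. Its argument "steps" is a list of rows, each a list of 2 entries, a list of its own where there are three numbers: the shift along the tool's x, y, z in units of 0.02 m (1.0 is 0.02 m), then the turn about the tool's x in units of 6 degrees (1.0 is 6 degrees). A call has 1 to 20 rows; each row shifts and turns the commanded pose from where the row before left it, along the tool's axes as they then stand; what a row does not reach is not made up. A row lasts 1/12 s, in which the tool goes at most 41.7 mm and 7.16 degrees, less where a joint would pass 70% of its speed; a pose out of reach is approached as far as the arm can. A call with a number of a shift or a turn outside -1 to 1 is refused whole. A call with a gripper value outside its range is refused whole. "fingers" is the closure, from 0 (fully open) to 1 (shut), set as the call begins (left out, the last holds). The fingers move at their own pace and stop on an object; "grip_force" is the grip in N (left out, the last holds). Time passes only in rows, so rows that do not move let the fingers close. It gives the time, the measured TCP pose, the force and the opening at its end, in the units of the state.
- get_state(): the state, without advancing time (a new reading comes with each control period).
- capture(name): name is "side" or "top"; returns the picture (400x640x3 uint8, blue, green, red); there is no depth.
- camera_model(name): a dict with "intrinsics" (3x3 intrinsics, pixels), "rvec" (rotation vector, rad) and "tvec" (3), from world to camera coordinates, as OpenCV has them. Camera axes: x right, y down, z forward; pixel columns grow to the right and rows downward; lengths in m; the calibration is good to about 2 mm. A picture is of the moment at which its call begins. camera_model takes no time and is no camera call.
- close_job(): hands the job in, once; it reports no verdict.
The state is a dict: "time_s": time; "joints": joint angles; "qd": joint speeds; "joint_torque": joint torques, N m; "tcp_pos": TCP position; "eef_rot": TCP orientation; "contact_force": force on the tool from outside, world axes, zero at the start; "moment": the same for the moment, N m; "gripper_width": finger opening in m.
Only numpy, scipy, OpenCV 4.12 (cv2) and the standard library are available. Lean on these libraries where they do the work, as an engineer would, in place of code of your own. Each camera call takes 0.05 s, during which the arm holds its last target.

### The job

Take the white module with the copper board on top, stand it upright in the lane in front of the orange sprung flap, and push it along the lane floor through the flap until it is in the bay behind and the flap has swung fully shut after it. Leave the similar module with the green board standing where it is.

Things in the scene. Friction and masses are not known exactly. Their poses are not given: they have to be found in the camera images.
- copper_module_mid (a point): Centre (half-way up) of the module to pass through: white plastic box with a copper-coloured circuit board as its top, 46 mm along its x, 50 mm along its y, 46 mm tall, 0.1 to 0.21 kg, loose, upright on the bench (z axis up), faces flat. The centre is 23 mm above its underside.
- green_module_mid (a point): Centre (half-way up) of the similar loose module with a green board on top, same size; a bystander, to be left alone.
- gate (a point): Fixed lane: point on its floor (3 mm above bench), mid-width, at the shut flap; x across, y along travel, z up. Before the flap: open-topped channel 68 mm wide (x -34 to 34), from open end y = -140 mm to 0; yellow floor line at y = -25. Behind: open-topped bay, x -65 to 34, y 0 to end wall at 200 mm. Walls 5 mm thick, 40 mm tall; nothing spans above, so fingers can pass along lane and gate.
- flap (a joint): Orange flap 4 x 80 mm, 37 mm tall, upright hinge at x = -50, y = 4 mm in the gate frame, free edge at x = 31. In rad: 0 shut across the lane, grows swinging into the bay (+y) to 1.5; opens no other way. A light spring shuts it (0.02 N m shut, 0.06 open: 1 to 3 N on the module). It sweeps to y = 85 mm: it shuts once the module's rear face is past that and the fingers are out of its way.
Things that resemble listed ones, but are neither listed nor needed, are in the scene too. What is shaped like the part that bears copper_module_mid but red is not meant.

How it is judged (in metres and radians):
On the way, in this order (a step that is already met when the one before it is completed fails the run):
1. the copper-topped module stands upright on the lane floor in front of the flap (x of copper_module_mid in the frame of gate between -0.02 and 0.02 m and y of copper_module_mid in the frame of gate between -0.14 and -0.02 m and z of copper_module_mid in the frame of gate below 0.035 m and angle between copper_module_mid's own z axis and vertical below 0.2 rad), for 0.1 s.
2. it passes through the doorway low down, with the flap swung open (x of copper_module_mid in the frame of gate between -0.04 and 0.03 m and y of copper_module_mid in the frame of gate between -0.02 and 0.09 m and z of copper_module_mid in the frame of gate below 0.037 m and value of joint flap above 0.5 rad), for 0.05 s.
At the end, for the whole second after the job is handed in: The copper-topped module stands upright (within 10 degrees) on the floor of the bay, wholly behind the flap, and the flap is shut (within 0.08 rad) (x of copper_module_mid in the frame of gate between -0.06 and 0.03 m and y of copper_module_mid in the frame of gate between 0.03 and 0.2 m and z of copper_module_mid in the frame of gate below 0.03 m and angle between copper_module_mid's own z axis and vertical below 0.17 rad and value of joint flap below 0.08 rad); the robot touches nothing.
It fails at once if the green-topped module is shifted by more than 20 mm or tipped over (distance of green_module_mid from where it was at the start of the episode above 0.02 m or angle between green_module_mid's own z axis and vertical above 0.5 rad).
It also fails if it takes over 51 s, if anything falls off the work surface, if the arm or the gripper's body presses on something with over 40 N, if the wrist force passes 120 N, or if a joint passes its speed limit or range.

## Working session

There is one attempt and no reset: what is moved stays moved. The work goes in short steps, Python scripts to look and compute and a tool call to move; the robot and the scene stay as the last step left them, time stands still between calls to the robot, and variables do not carry over. Pictures are saved under pics/ and viewed, and the job is handed in when it is done.

Besides the shell and the picture viewer there is one more tool, called after "Emit:" as a command line: name --argument value ..., lists and objects as JSON in quotes. step_arm: Moves the arm, as the interface text tells. Its arguments: {"type":"object","properties":{"steps":{"type":"array","items":{"type":"array"}},"fingers":{"type":"number"},"grip_force":{"type":"number"}},"required":["steps"]}

```bash
mkdir -p pics; ls
python3 - <<'E'
from plant import *
import cv2
print(get_state())
for n in("side","top"):
    cv2.imwrite(f"pics/{n}0.png",capture(n)); print(n,camera_model(n))
E
```

```text
pics
{'time_s': 0.0, 'joints': array([-5.91800687e+01,  2.05890166e+01,  6.32903925e-01, -2.04140496e-02,
       -7.01359773e+01, -1.65060474e+01]), 'qd': array([ 0.07479896, -0.04256699,  0.0035121 ,  0.08204376, -0.1635535 ,
        0.04719486]), 'joint_torque': array([ 1.78894206e-03, -5.82718492e+01,  2.93050539e+01,  6.99776441e+00,
        6.57933037e-03, -1.67744938e-04]), 'tcp_pos': array([ 0.16673182, -0.65359887,  0.24464243]), 'eef_rot': array([ 94.73619062,  89.90593105, 109.04312265]), 'contact_force': array([0.66016898, 1.11183623, 0.20275913]), 'moment': array([ 0.00979994, -0.03458737, -0.01701647]), 'gripper_width': 0.0876784380116068}
side {'intrinsics': array([[444.2810133 ,   0.        , 318.06729476],
       [  0.        , 444.2810133 , 204.38125205],
       [  0.        ,   0.        ,   1.        ]]), 'rvec': array([ 2.29365486, -0.28158467,  0.11275531]), 'tvec': array([-0.50197879,  0.04091443,  0.8130721 ])}
top {'intrinsics': array([[380.23910552,   0.        , 327.90989779],
       [  0.        , 380.23910552, 195.32569667],
       [  0.        ,   0.        ,   1.        ]]), 'rvec': array([ 2.18402291, -2.12423522,  0.15258869]), 'tvec': array([-0.12362953,  0.46403453,  0.68325523])}
```

View pics/side0.png

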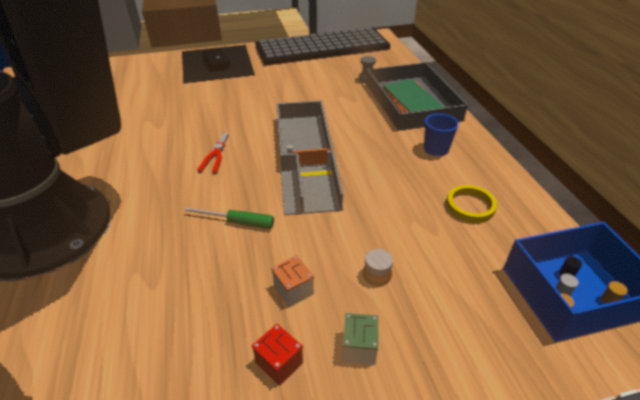

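View pics/top0.png

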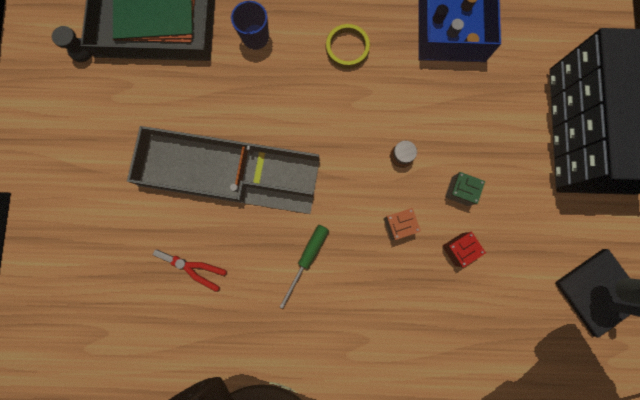

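Run:
```python
import cv2
t=cv2.imread("pics/top0.png");s=cv2.imread("pics/side0.png")
cv2.imwrite("pics/t_lane.png",cv2.resize(t[115:225,120:330],None,fx=3.8,fy=3.8,interpolation=cv2.INTER_CUBIC))
cv2.imwrite("pics/t_mod.png",cv2.resize(t[165:275,375:495],None,fx=5,fy=5,interpolation=cv2.INTER_CUBIC))
cv2.imwrite("pics/s_lane.png",cv2.resize(s[95:220,265:355],None,fx=4.8,fy=4.8,interpolation=cv2.INTER_CUBIC))
```

```text
(no output)
```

View pics/t_lane.png

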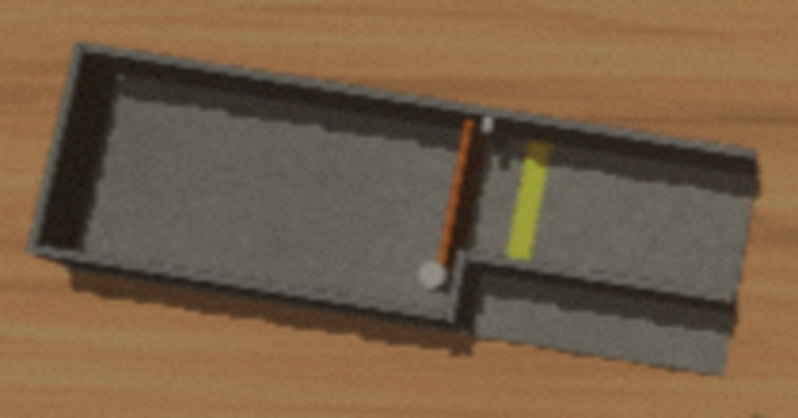

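View pics/t_mod.png

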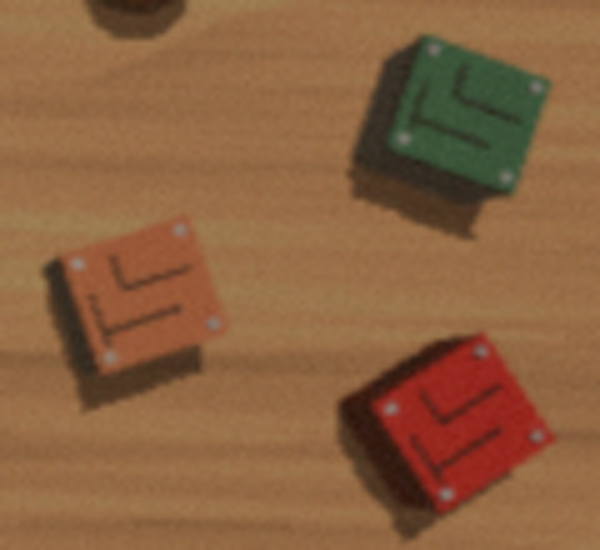

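View pics/s_lane.png

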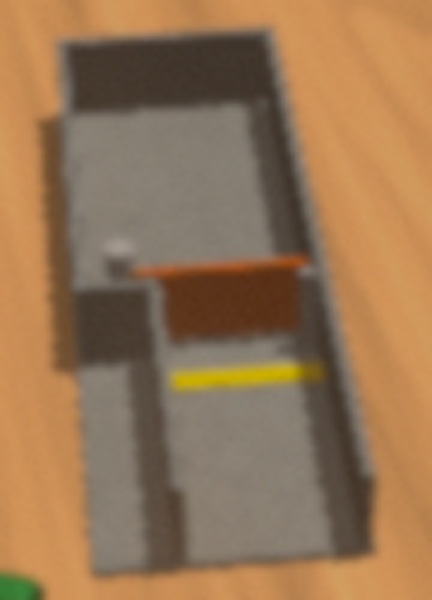

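```bash
cat > h.py <<'E'
import numpy as np, cv2
from scipy.optimize import least_squares
from plant import *
def cam(n):
    m=camera_model(n); return m["intrinsics"],np.array(m["rvec"]),np.array(m["tvec"])
def proj(n,P):
    K,r,t=cam(n); return cv2.projectPoints(np.array(P,float).reshape(-1,3),r,t,K,None)[0].reshape(-1,2)
def ray(n,uv,z):
    K,r,t=cam(n);R=cv2.Rodrigues(r)[0];c=-R.T@t
    d=R.T@np.linalg.inv(K)@np.array([uv[0],uv[1],1.]);return c+d*(z-c[2])/d[2]
E
python3 - <<'E'
from h import *
for n in("top","side"):
    K,r,t=cam(n);print(n,"cam at",-cv2.Rodrigues(r)[0].T@t)
# gate pts
T=[((78,43),(39,205,40)),((33,250),(-70,205,40)),((755,150),(39,-140,40)),((722,374),(-70,-140,0)),((518,258),(-34,-25,0)),((468,121),(31,4,37)),((443,265),(-50,4,37))]
S=[((272,30),(39,205,40)),((60,38),(-70,205,40)),((372,478),(39,-140,40)),((95,572),(-70,-140,0)),((372,553),(39,-140,-3))]
obs=[("top",np.array(u)/3.8+[120,115],p) for u,p in T]+[("side",np.array(u)/4.8+[265,95],p) for u,p in S]
def W(x,p):
    a=x[2];p=np.array(p)/1000;return [x[0]+np.cos(a)*p[0]-np.sin(a)*p[1],x[1]+np.sin(a)*p[0]+np.cos(a)*p[1],.003+p[2]]
def f(x,sel=None): return np.concatenate([proj(n,W(x,p))[0]-u for n,u,p in obs if sel in(None,n)])
for sel in(None,"top","side"):
    s=least_squares(f,[0.5,0.1,0],args=(sel,),loss='soft_l1');print(sel,s.x[:2],np.degrees(s.x[2]));print(s.fun.reshape(-1,2).round(1).tolist())
C=np.array([(65,258),(185,215),(228,328),(103,375)])/5+[375,165]
G=np.array([(420,35),(550,80),(512,195),(388,148)])/5+[375,165]
R=np.array([(372,405),(485,333),(555,437),(438,513)])/5+[375,165]
for nm,q in(("cop",C),("grn",G),("red",R)):
    P=np.array([ray("top",u,.046) for u in q]);e=np.roll(P,-1,0)-P
    print(nm,P.mean(0),np.linalg.norm(e,axis=1).round(4),np.degrees(np.arctan2(e[:,1],e[:,0])).round(1))
    print("  side px",proj("side",P).round(0).tolist())
E
```

```text
top cam at [ 0.37087506 -0.10755892  0.74049496]
side cam at [ 0.35558109 -0.67851677  0.572643  ]
None [0.52285593 0.05016614] -7.889426624185835
[[-0.4, -1.2], [-2.1, 0.4], [1.4, 0.3], [1.0, 0.3], [-0.0, 3.1], [1.0, -0.0], [-0.8, 3.9], [1.1, -1.5], [-0.3, -0.5], [1.2, -1.2], [0.3, -0.2], [0.5, 0.5]]
top [0.52388336 0.05041457] -7.7360249159588745
[[-0.6, -1.4], [-2.1, 0.1], [1.3, -0.5], [1.0, -0.5], [-0.1, 2.5], [0.9, -0.6], [-0.8, 3.4]]
side [0.52144131 0.04904431] -7.9419072701407
[[0.7, -1.2], [-0.8, -0.2], [0.5, -0.6], [-0.4, 0.3], [-0.1, 1.0]]
cop [ 0.41690295 -0.25119506  0.046     ] [0.0473 0.0439 0.0491 0.0445] [ -68.8 -159.2  111.9   18.4]
  side px [[297.0, 255.0], [314.0, 275.0], [289.0, 288.0], [272.0, 267.0]]
grn [ 0.48673259 -0.37080096  0.046     ] [0.0506 0.0461 0.0483 0.0447] [-108.   160.6   70.4  -16.5]
  side px [[378.0, 314.0], [379.0, 347.0], [344.0, 344.0], [346.0, 313.0]]
red [ 0.37369825 -0.36643886  0.046     ] [0.0498 0.0443 0.0515 0.0445] [ -56.9 -146.4  123.3   31.5]
  side px [[278.0, 322.0], [304.0, 345.0], [279.0, 369.0], [252.0, 344.0]]
```

```bash
cat >> h.py <<'E'
from scipy.spatial.transform import Rotation as Ro
GX,GY,GA=0.5228,0.0502,np.radians(-7.9)
def g2w(x,y,z=0): return np.array([GX+np.cos(GA)*x-np.sin(GA)*y,GY+np.sin(GA)*x+np.cos(GA)*y,.003+z])
def w2g(p): 
    d=np.array(p)[:2]-[GX,GY];c,s=np.cos(GA),np.sin(GA);return np.array([c*d[0]+s*d[1],-s*d[0]+c*d[1],p[2]-.003])
def tool():
    s=get_state();return s,Ro.from_euler('xyz',s["eef_rot"],degrees=True).as_matrix()
def plan(target,yawdeg=None):
    """yawdeg: wanted heading of tool y axis (mod 180). prints turn units then shift units in axes after the turn"""
    s,R=tool();h=np.degrees(np.arctan2(R[1,1],R[0,1]));turn=0
    if yawdeg is not None:
        turn=-((yawdeg-h+90)%180-90)
    R2=R@Ro.from_euler('x',turn,degrees=True).as_matrix()
    d=R2.T@(np.array(target)-s["tcp_pos"])
    print("t",round(s["time_s"],2),"tcp",s["tcp_pos"].round(4),"tool x",R[:,0].round(3),"yhead",h.round(2),"turn units",round(turn/6,2),"shift units(after turn)",(d/.02).round(2),"w",s["gripper_width"].round(4),"F",s["contact_force"].round(1),"q",s["joints"].round(0))
E
python3 - <<'E'
from h import *
s=cv2.imread("pics/side0.png");t=cv2.imread("pics/top0.png")
def draw(im,n,k,ox,oy,segs):
    for a,b in segs:
        p=proj(n,[a,b]);p=((p-[ox,oy]+.5)*k).astype(int);cv2.line(im,tuple(map(int,p[0])),tuple(map(int,p[1])),(255,255,0),1)
def box(c,yaw,z0=0,z1=.046,hx=.023,hy=.025):
    o=[]
    R=Ro.from_euler('z',yaw,degrees=True).as_matrix()
    for z in(z0,z1):
        q=[R@[a*hx,b*hy,0]+[c[0],c[1],z] for a,b in((1,1),(-1,1),(-1,-1),(1,-1))]
        o+=[(q[i],q[(i+1)%4]) for i in range(4)]
    return o
G=lambda x,y,z:g2w(x/1000,y/1000,z/1000)
lane=[(G(34,-140,0),G(34,200,0)),(G(-34,-140,0),G(-34,0,0)),(G(34,-140,40),G(34,200,40)),(G(-34,-140,40),G(-34,0,40)),(G(-34,-25,0),G(34,-25,0)),(G(-50,4,37),G(31,4,37)),(G(-65,200,40),G(34,200,40))]
for n,im in(("side",s),("top",t)):
    segs=lane+box([.4169,-.2512],20)
    if n=="side": (x0,x1,y0,y1),(a0,a1,b0,b1)=(265,355,95,220),(255,345,235,325)
    else: (x0,x1,y0,y1),(a0,a1,b0,b1)=(120,330,115,225),(375,435,195,255)
    for nm,(x0,x1,y0,y1),k in(("l",(x0,x1,y0,y1),3.8),("m",(a0,a1,b0,b1),4.4)):
        c=cv2.resize(im[y0:y1,x0:x1],None,fx=k,fy=k,interpolation=cv2.INTER_CUBIC);draw(c,n,k,x0,y0,segs);cv2.imwrite(f"pics/ov_{n}_{nm}.png",c)
a=[cv2.imread(f"pics/ov_{x}.png") for x in("side_l","side_m","top_m")]
H=max(i.shape[0] for i in a);cv2.imwrite("pics/ov.png",cv2.resize(np.hstack([cv2.copyMakeBorder(i,0,H-i.shape[0],0,0,cv2.BORDER_CONSTANT) for i in a]),None,fx=.78,fy=.78))
plan([.4169,-.2512,.15],110)
E
```

```text
Traceback (most recent call last):
  File "h.py", line 25, in plan
    print("t",round(s["time_s"],2),"tcp",s["tcp_pos"].round(4),"tool x",R[:,0].round(3),"yhead",h.round(2),"turn units",round(turn/6,2),"shift units(after turn)",(d/.02).round(2),"w",s["gripper_width"].round(4),"F",s["contact_force"].round(1),"q",s["joints"].round(0))
                                                                                                                                                                                       ^^^^^^^^^^^^^^^^^^^^^^^^
AttributeError: 'float' object has no attribute 'round'
```

View pics/ov.png

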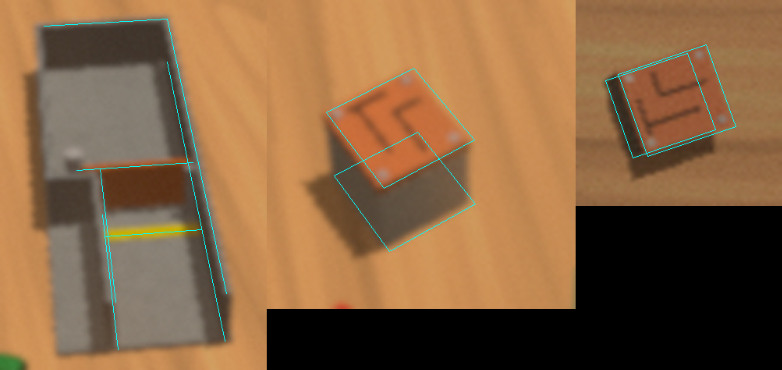

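View pics/ov_top_l.png

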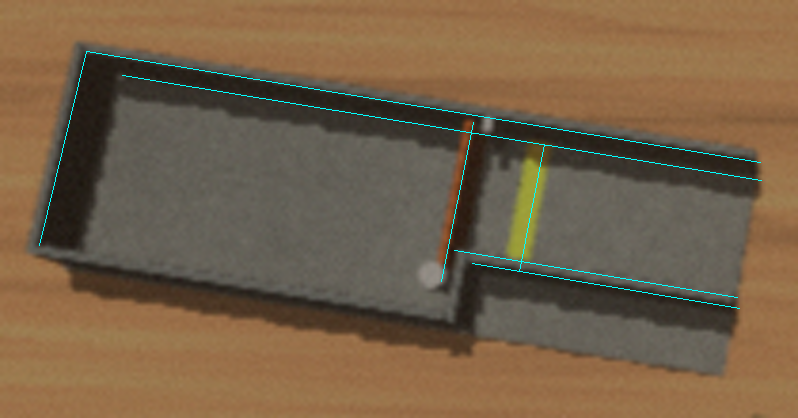

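The copper module overlay fits in both views, and the lane fits to about 2 mm.

```bash
sed -i 's/s\["gripper_width"\].round(4)/round(float(s["gripper_width"]),4)/; s/GX,GY,GA=.*/GX,GY,GA=0.5235,0.0508,np.radians(-7.9)/' h.py
python3 - <<'E'
from h import *
plan([.4169,-.2512,.15],110)
E
```

```text
t 0.1 tcp [ 0.1667 -0.6537  0.2447] tool x [-0.     0.001 -1.   ] yhead 104.31 turn units -0.95 shift units(after turn) [ 4.76 14.62 18.64] w 0.0873 F [-0.1 -0.  -0.1] q [-59.  21.   1.  -0. -70. -17.]
```

Emit:
step_arm --steps '[[[0, 0, 0], -0.95], [[0, 0.77, 0.98], 0], [[0, 0.77, 0.98], 0], [[0, 0.77, 0.98], 0], [[0, 0.77, 0.98], 0], [[0, 0.77, 0.98], 0], [[0, 0.77, 0.98], 0], [[0, 0.77, 0.98], 0], [[0, 0.77, 0.98], 0], [[0, 0.77, 0.98], 0], [[0, 0.77, 0.98], 0], [[0, 0.77, 0.98], 0], [[0, 0.77, 0.98], 0], [[0, 0.77, 0.98], 0], [[0, 0.77, 0.98], 0], [[0, 0.77, 0.98], 0], [[0, 0.77, 0.98], 0], [[0, 0.77, 0.98], 0], [[0, 0.77, 0.98], 0], [[0, 0.77, 0.98], 0]]' --fingers 0 --grip_force 15

```text
time_s: 1.77
tcp_pos: [0.4169, -0.2504, 0.2454]
eef_rot: [121.1, 90.0, 141.1]
contact_force: [-0.1, 0.1, 0.4]
gripper_width: 0.0877
```

Emit:
step_arm --steps '[[[1, 0, 0], 0], [[1, 0, 0], 0], [[1, 0, 0], 0], [[1, 0, 0], 0], [[0.8, 0, 0], 0], [[0, 0, 0], 0], [[0, 0, 0], 0]]'

```text
time_s: 2.35
tcp_pos: [0.4161, -0.2516, 0.1491]
eef_rot: [155.4, 89.9, 175.4]
contact_force: [-0.1, 0.8, 0.9]
gripper_width: 0.0874
```

Run:
```python
from h import *
plan([.4169,-.2512,.027],110)
cv2.imwrite("pics/a.png",np.hstack([capture("side")[180:400,180:420],capture("top")[130:350,330:530]]))
```

```text
t 2.35 tcp [ 0.4161 -0.2516  0.1491] tool x [-0.002  0.    -1.   ] yhead 110.02 turn units 0.0 shift units(after turn) [ 6.11 -0.    0.06] w 0.0874 F [-0.1  0.8  0.9] q [ -8.   8. -30.   0. -52. -62.]
```

View pics/a.png

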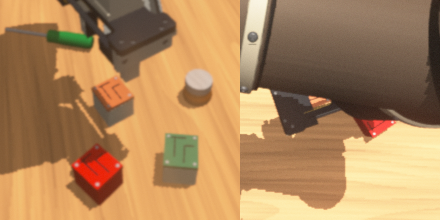

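Emit:
step_arm --steps '[[[0.9, 0, 0.06], 0], [[0.9, 0, 0], 0], [[0.9, 0, 0], 0], [[0.9, 0, 0], 0], [[0.8, 0, 0], 0], [[0.7, 0, 0], 0], [[0.5, 0, 0], 0], [[0.5, 0, 0], 0], [[0, 0, 0], 0], [[0, 0, 0], 0]]'

```text
time_s: 3.28
tcp_pos: [0.4183, -0.2514, 0.0282]
eef_rot: [-47.2, 90.0, -27.2]
contact_force: [0.3, 0.6, -0.6]
gripper_width: 0.0879
```

Emit:
step_arm --steps '[[[0, 0, 0], 0], [[0, 0, 0], 0], [[0, 0, 0], 0], [[0, 0, 0], 0], [[0, 0, 0], 0], [[0, 0, 0], 0], [[0, 0, 0], 0], [[0, 0, 0], 0], [[0, 0, 0], 0], [[0, 0, 0], 0]]' --fingers 1 --grip_force 15

```text
time_s: 4.12
tcp_pos: [0.4177, -0.2512, 0.0277]
eef_rot: [142.9, 90.0, 162.9]
contact_force: [-1.1, 2.4, 5.0]
gripper_width: 0.0498
```

Run:
```python
from h import *
plan(g2w(0,-.078,.09),82.1)
```

```text
t 4.12 tcp [ 0.4177 -0.2512  0.0277] tool x [-0.  0. -1.] yhead 110.02 turn units 4.65 shift units(after turn) [-3.27 11.78  3.16] w 0.0498 F [-1.1  2.4  5. ] q [ -8.  18. -38.  -0. -34. -62.]
```

Emit:
step_arm --steps '[[[-0.4, 0, 0], 0], [[-0.7, 0, 0], 0], [[-0.8, 0, 0], 0], [[-0.8, 0, 0], 0], [[-0.8, 0, 0], 0], [[-0.5, 0, 0], 0], [[0, 0, 0], 0.9], [[0, 0, 0], 0.95], [[0, 0, 0], 0.95], [[0, 0, 0], 0.95], [[0, 0, 0], 0.9], [[0, 0, 0], 0], [[0, 0, 0], 0]]'

```text
time_s: 5.2
tcp_pos: [0.4176, -0.2512, 0.1077]
eef_rot: [158.6, 90.0, 150.8]
contact_force: [-0.6, 0.2, -2.2]
gripper_width: 0.05
```

Emit:
step_arm --steps '[[[0, 0.4, 0.1], 0], [[0, 0.7, 0.2], 0], [[0, 0.8, 0.2], 0], [[0, 0.8, 0.22], 0], [[0, 0.8, 0.22], 0], [[0, 0.8, 0.22], 0], [[0, 0.8, 0.22], 0], [[0, 0.8, 0.22], 0], [[0, 0.8, 0.22], 0], [[0, 0.8, 0.22], 0], [[0, 0.8, 0.22], 0], [[0, 0.8, 0.22], 0], [[0, 0.8, 0.22], 0], [[0, 0.8, 0.22], 0], [[0, 0.8, 0.22], 0], [[0, 0.7, 0.2], 0], [[0, 0.38, 0.04], 0], [[0, 0, 0], 0], [[0, 0, 0], 0], [[0, 0, 0], 0]]'

```text
time_s: 6.87
tcp_pos: [0.5187, -0.0116, 0.1074]
eef_rot: [-160.0, 90.0, -167.9]
contact_force: [0.4, -0.3, -1.9]
gripper_width: 0.0502
```

Run:
```python
from h import *
plan(g2w(0,-.078,.030),82.1)
cv2.imwrite("pics/b.png",np.hstack([capture("side")[60:280,200:420],capture("top")[60:280,150:400]]))
```

```text
t 6.87 tcp [ 0.5187 -0.0116  0.1074] tool x [-0.001 -0.    -1.   ] yhead 82.13 turn units 0.01 shift units(after turn) [ 3.72 -0.77 -0.19] w 0.0502 F [ 0.4 -0.3 -1.9] q [  20.   14.  -29.   -0.  -47. -118.]
```

View pics/b.png

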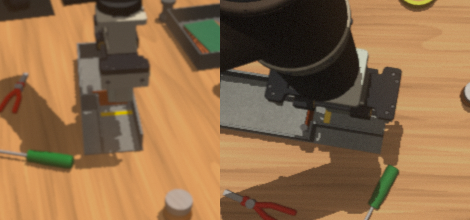

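Emit:
step_arm --steps '[[[0, -0.4, -0.1], 0], [[0, -0.37, -0.09], 0], [[0, 0, 0], 0], [[0.7, 0, 0], 0], [[0.7, 0, 0], 0], [[0.6, 0, 0], 0], [[0.5, 0, 0], 0], [[0.4, 0, 0], 0], [[0.2, 0, 0], 0], [[0.2, 0, 0], 0], [[0.1, 0, 0], 0], [[0, 0, 0], 0], [[0, 0, 0], 0]]'

```text
time_s: 8.05
tcp_pos: [0.5136, -0.026, 0.0398]
eef_rot: [13.2, 90.0, 5.3]
contact_force: [-0.3, 0.6, -2.1]
gripper_width: 0.0503
```

Run:
```python
from h import *
plan(g2w(0,-.078,.0277),82.1)
cv2.imwrite("pics/c.png",cv2.resize(np.hstack([capture("side")[100:260,230:390],capture("top")[100:260,200:360]]),None,fx=2.4,fy=2.4))
```

```text
t 8.05 tcp [ 0.5136 -0.026   0.0398] tool x [ 0.  0. -1.] yhead 82.12 turn units 0.0 shift units(after turn) [ 0.46 -0.03 -0.04] w 0.0503 F [-0.3  0.6 -2.1] q [  19.   19.  -34.    0.  -37. -117.]
```

View pics/c.png

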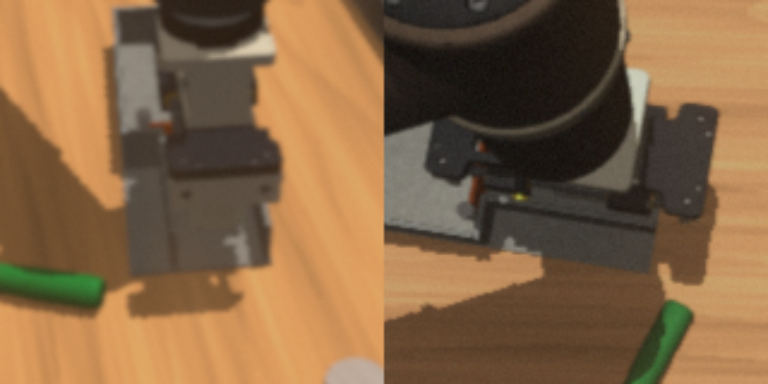

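Emit:
step_arm --steps '[[[0.15, 0, 0], 0], [[0.15, 0, 0], 0], [[0.1, 0, 0], 0], [[0.05, 0, 0], 0], [[0, 0, 0], 0], [[0, 0, 0], 0]]'

```text
time_s: 8.65
tcp_pos: [0.5132, -0.0261, 0.0307]
eef_rot: [-146.7, 90.0, -154.6]
contact_force: [-2.1, 0.5, 3.2]
gripper_width: 0.0496
```

Run:
```python
from h import *
plan(g2w(0,-.078,.0277),82.1)
```

```text
t 8.65 tcp [ 0.5132 -0.0261  0.0307] tool x [-0. -0. -1.] yhead 82.12 turn units 0.0 shift units(after turn) [-0.   -0.02 -0.02] w 0.0496 F [-2.1  0.5  3.2] q [  19.   20.  -34.    0.  -36. -117.]
```

Emit:
step_arm --steps '[[[0, 0, 0], 0], [[0, 0, 0], 0], [[0, 0, 0], 0], [[0, 0, 0], 0], [[0, 0, 0], 0], [[-0.3, 0, 0], 0], [[-0.6, 0, 0], 0], [[-0.8, 0, 0], 0], [[-0.8, 0, 0], 0], [[-0.8, 0, 0], 0], [[-0.8, 0, 0], 0], [[-0.4, 0, 0], 0], [[0, -0.5, 0], 0], [[0, -0.8, 0], 0], [[0, -0.8, 0], 0], [[0, -0.6, 0], 0], [[0, 0, 0], 0], [[0, 0, 0], 0]]' --fingers 0.25

```text
time_s: 10.15
tcp_pos: [0.5055, -0.0804, 0.12]
eef_rot: [-166.1, 90.0, -174.1]
contact_force: [-0.1, 0.4, 0.4]
gripper_width: 0.066
```

Emit:
step_arm --steps '[[[0, 0, 0], -0.8], [[0, 0, 0], -0.95], [[0, 0, 0], -0.95], [[0, 0, 0], -0.95], [[0, 0, 0], -0.95], [[0, 0, 0], -0.95], [[0, 0, 0], -0.95], [[0, 0, 0], -0.95], [[0, 0, 0], -0.95], [[0, 0, 0], -0.95], [[0, 0, 0], -0.95], [[0, 0, 0], -0.95], [[0, 0, 0], -0.95], [[0, 0, 0], -0.95], [[0, 0, 0], -0.95], [[0, 0, 0], -0.9], [[0, 0, 0], 0], [[0, 0, 0], 0]]' --fingers 1

```text
time_s: 11.65
tcp_pos: [0.506, -0.0792, 0.1203]
eef_rot: [97.3, 90.0, 179.3]
contact_force: [0.1, 0.4, -0.4]
gripper_width: 0.0003
```

Run:
```python
from h import *
plan(g2w(0,-.135,.027),-7.9)
cv2.imwrite("pics/d.png",cv2.resize(np.hstack([capture("side")[100:260,230:390],capture("top")[100:260,200:360]]),None,fx=2.4,fy=2.4))
```

```text
t 11.65 tcp [ 0.506  -0.0792  0.1203] tool x [-0.  0. -1.] yhead 171.96 turn units -0.02 shift units(after turn) [ 4.52  0.02 -0.19] w 0.0003 F [ 0.1  0.4 -0.4] q [ 13.  12. -29.  -0. -49. -21.]
```

View pics/d.png

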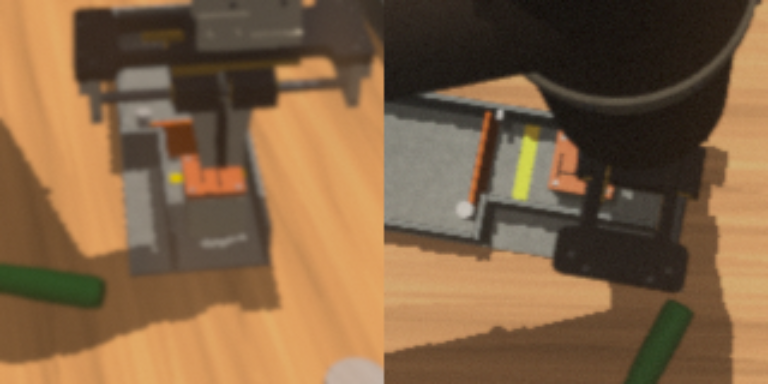

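Emit:
step_arm --steps '[[[0.3, 0, -0.2], 0], [[0.7, 0, 0], 0], [[0.8, 0, 0], 0], [[0.8, 0, 0], 0], [[0.7, 0, 0], 0], [[0.5, 0, 0], 0], [[0.3, 0, 0], 0], [[0.25, 0, 0], 0], [[0.15, 0, 0], 0], [[0, 0, 0], 0], [[0, 0, 0], 0]]'

```text
time_s: 12.67
tcp_pos: [0.5057, -0.0834, 0.0309]
eef_rot: [-79.4, 90.0, 2.7]
contact_force: [0.4, 0.3, 0.2]
gripper_width: 0.0004
```

Run:
```python
from h import *
plan(g2w(0,-.010,.027),-7.9)
s=get_state();print(w2g(s["tcp_pos"]))
```

```text
t 12.67 tcp [ 0.5057 -0.0834  0.0309] tool x [ 0.  0. -1.] yhead 172.12 turn units 0.0 shift units(after turn) [0.04 0.04 6.27] w 0.0004 F [0.4 0.3 0.2] q [ 13.  20. -34.   0. -36. -21.]
[ 0.0008003  -0.13541978  0.02787167]
```

Emit:
step_arm --steps '[[[0, 0, 0.2], 0], [[0, 0, 0.25], 0], [[0, 0, 0.25], 0], [[0, 0, 0.25], 0], [[0, 0, 0.25], 0], [[0, 0, 0.25], 0], [[0, 0, 0.25], 0], [[0, 0, 0.25], 0], [[0, 0, 0.25], 0], [[0, 0, 0.25], 0], [[0, 0, 0.25], 0], [[0, 0, 0.25], 0], [[0, 0, 0.25], 0], [[0, 0, 0.25], 0], [[0, 0, 0.25], 0], [[0, 0, 0.25], 0], [[0, 0, 0.25], 0], [[0, 0, 0.25], 0], [[0, 0, 0.2], 0]]'

```text
time_s: 14.25
tcp_pos: [0.518, 0.0089, 0.0305]
eef_rot: [130.2, 90.0, -147.7]
contact_force: [0.4, -4.0, 2.1]
gripper_width: 0.0001
```

Run:
```python
from h import *
plan(g2w(0,.090,.027),-7.9)
s=get_state();print(w2g(s["tcp_pos"]))
cv2.imwrite("pics/e.png",cv2.resize(np.hstack([capture("side")[80:240,230:390],capture("top")[100:260,140:320]]),None,fx=2.3,fy=2.3))
```

```text
t 14.25 tcp [0.518  0.0089 0.0305] tool x [-0. -0. -1.] yhead 172.12 turn units 0.0 shift units(after turn) [0.02 0.02 6.61] w 0.0001 F [ 0.4 -4.   2.1] q [ 23.  20. -34.   0. -36. -31.]
[ 0.00031294 -0.04221149  0.02752405]
```

View pics/e.png

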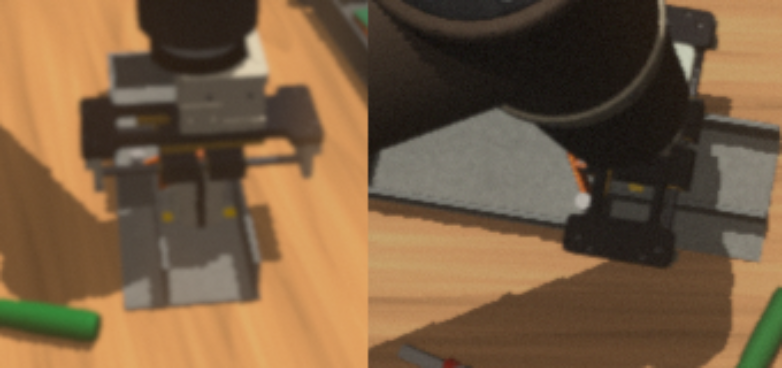

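Emit:
step_arm --steps '[[[0, 0, 0.2], 0], [[0, 0, 0.25], 0], [[0, 0, 0.25], 0], [[0, 0, 0.25], 0], [[0, 0, 0.25], 0], [[0, 0, 0.25], 0], [[0, 0, 0.25], 0], [[0, 0, 0.25], 0], [[0, 0, 0.25], 0], [[0, 0, 0.25], 0], [[0, 0, 0.25], 0], [[0, 0, 0.25], 0], [[0, 0, 0.25], 0], [[0, 0, 0.25], 0], [[0, 0, 0.25], 0], [[0, 0, 0.25], 0]]'

```text
time_s: 15.68
tcp_pos: [0.5291, 0.0874, 0.0306]
eef_rot: [-48.8, 90.0, 33.3]
contact_force: [1.2, -0.8, -1.0]
gripper_width: 0.0003
```

Run:
```python
from h import *
plan(g2w(0,.092,.027),-7.9)
s=get_state();print(w2g(s["tcp_pos"]))
cv2.imwrite("pics/f.png",cv2.resize(np.hstack([capture("side")[80:240,230:390],capture("top")[100:260,120:300]]),None,fx=2.3,fy=2.3))
```

```text
t 15.68 tcp [0.5291 0.0874 0.0306] tool x [ 0.  0. -1.] yhead 172.11 turn units 0.0 shift units(after turn) [0.03 0.03 2.75] w 0.0003 F [ 1.2 -0.8 -1. ] q [ 30.  21. -31.  -0. -37. -38.]
[0.00054325 0.0370393  0.0276057 ]
```

View pics/f.png

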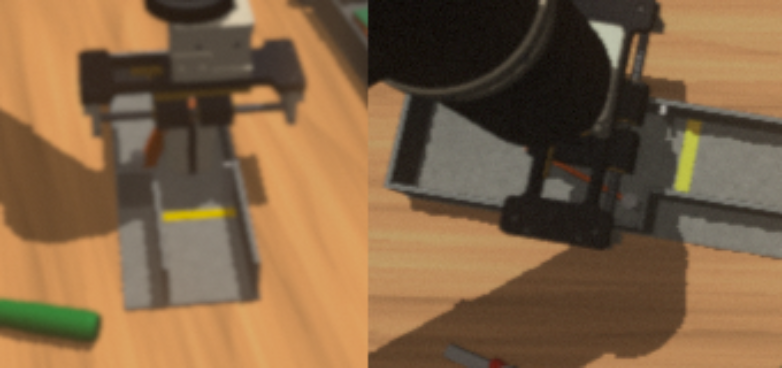

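Emit:
step_arm --steps '[[[0, 0, 0.25], 0], [[0, 0, 0.25], 0], [[0, 0, 0.25], 0], [[0, 0, 0.25], 0], [[0, 0, 0.25], 0], [[0, 0, 0.25], 0], [[0, 0, 0.25], 0], [[0, 0, 0.25], 0], [[0, 0, 0.25], 0], [[0, 0, 0.25], 0], [[0, 0, 0.2], 0], [[0, 0, 0.15], 0], [[0, 0, 0], 0], [[0, 0, 0], 0]]'

```text
time_s: 16.95
tcp_pos: [0.5368, 0.1437, 0.0305]
eef_rot: [-17.8, 90.0, 64.3]
contact_force: [-0.1, 0.7, 0.6]
gripper_width: 0.0003
```

Run:
```python
from h import *
plan(g2w(0,.092,.027),-7.9)
s=get_state();print(w2g(s["tcp_pos"]))
cv2.imwrite("pics/g.png",cv2.resize(np.hstack([capture("side")[80:240,230:390],capture("top")[100:260,120:300]]),None,fx=2.3,fy=2.3))
```

```text
t 16.95 tcp [0.5368 0.1437 0.0305] tool x [ 0.  0. -1.] yhead 172.13 turn units 0.0 shift units(after turn) [ 0.03  0.02 -0.09] w 0.0003 F [-0.1  0.7  0.6] q [ 35.  23. -29.  -0. -38. -43.]
[0.0004539  0.09382622 0.02752608]
```

View pics/g.png

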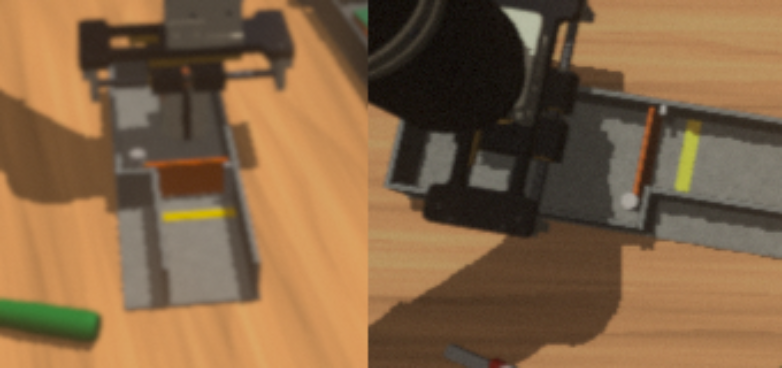

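The flap is already shut. Back off slightly, then lift straight up and retreat.

Emit:
step_arm --steps '[[[0, 0, -0.1], 0], [[0, 0, -0.1], 0], [[-0.3, 0, 0], 0], [[-0.6, 0, 0], 0], [[-0.8, 0, 0], 0], [[-0.8, 0, 0], 0], [[-0.8, 0, 0], 0], [[-0.8, 0, 0], 0], [[-0.8, 0, 0], 0], [[-0.6, 0, 0], 0], [[0, 0, -0.6], 0], [[0, 0, -0.9], 0], [[0, 0, -0.9], 0], [[0, 0, -0.9], 0], [[0, 0, -0.9], 0], [[0, 0, -0.9], 0], [[0, 0, -0.9], 0], [[0, 0, -0.9], 0], [[0, 0, -0.9], 0], [[0, 0, -0.9], 0]]'

```text
time_s: 18.72
tcp_pos: [0.5115, -0.0344, 0.1404]
eef_rot: [97.9, 90.0, 180.0]
contact_force: [0.4, 0.8, 0.8]
gripper_width: 0.0006
```

Emit:
step_arm --steps '[[[0, 0, -0.8], 0], [[0, 0, -0.8], 0], [[0, 0, -0.6], 0], [[0, 0, 0], 0], [[0, 0, 0], 0], [[0, 0, 0], 0]]'

```text
time_s: 19.22
tcp_pos: [0.5063, -0.0766, 0.1405]
eef_rot: [20.4, 90.0, 102.5]
contact_force: [-0.0, 0.0, -0.2]
gripper_width: 0.0004
```

Run:
```python
from h import *
s=get_state();print(s["time_s"],s["tcp_pos"],s["contact_force"])
S=capture("side");T=capture("top");cv2.imwrite("pics/h_s.png",S);cv2.imwrite("pics/h_t.png",T)
cv2.imwrite("pics/h.png",cv2.resize(np.hstack([S[80:240,230:390],T[100:260,120:300]]),None,fx=2.3,fy=2.3))
```

```text
19.2167 [ 0.50629763 -0.0765565   0.14050914] [-0.03166764  0.03438614 -0.24347272]
```

View pics/h.png

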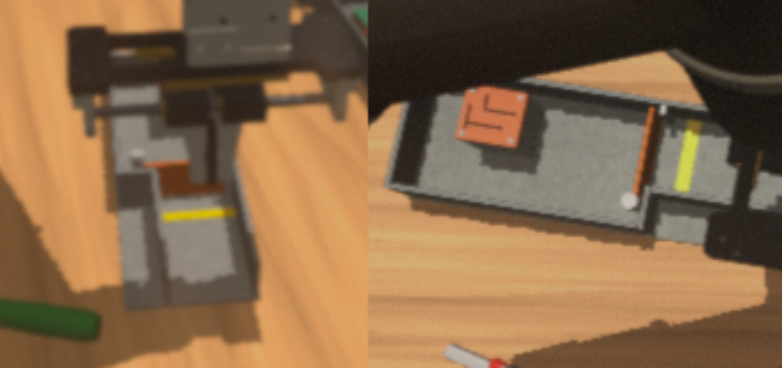

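View pics/h_s.png

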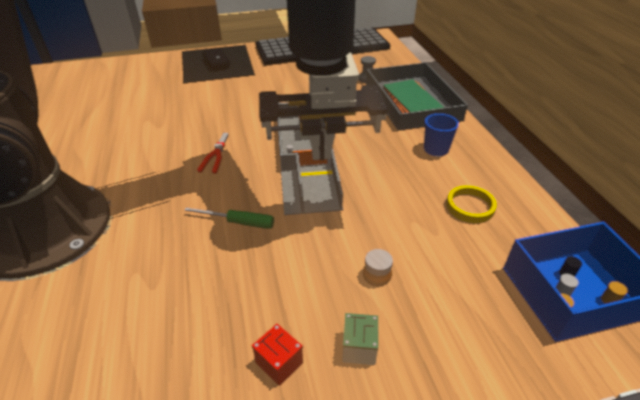

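Run:
```python
from h import *
q=np.array([(467,85),(530,92),(521,147),(457,137)])-[368,0];q=q/2.3+[120,100]
P=np.array([ray("top",u,.049) for u in q]);print(w2g(P.mean(0)),np.linalg.norm(np.roll(P,-1,0)-P,axis=1))
print(close_job())
```

```text
[0.00085274 0.12699991 0.046     ] [0.05160813 0.04584391 0.05242782 0.04352604]
the job is handed in; nothing more can be done
None
```

The job is handed in at about 19 s of the 51 s allowed. It reported no verdict, so what follows rests on my own checks.

**What I did:** I gripped the copper-topped module across its 50 mm sides and lifted it. I then turned it to line up with the lane and set it upright on the floor about 78 mm before the flap. I let go, closed the fingers, turned them across the lane, and pushed the module from behind through the flap. The fingers then backed off, lifted out and moved clear.

**Last checks:**
- **Module:** upright in the bay at about x = 1 mm, y = 127 mm in the gate frame. Its rear face is therefore near 102 mm, past the flap's 85 mm sweep. Its measured top edges came out at 44–52 mm, against the given 46 and 50 mm.
- **Flap:** it looks fully shut in the final top view. I judged the angle by eye and did not measure it.
- **Robot:** clear of everything, with a contact force near zero.
- **Green module:** it looks unmoved in the final side view, with no visible shift from the first picture.

**Disagreement:** the two cameras differed by about 2 mm on where the lane is. I used a compromise value, and the module still passed through cleanly. No check failed.

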